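Mirror the row of entrance ornaments onto the new rack

ROBOT

A 7-joint arm with a two-finger parallel gripper is mounted at the origin on the work surface. World frame = base frame: x ahead of the robot, y to its left, z up, the work surface at z = 0. Lengths are in m, angles in rad, forces in N, time in s.
With the tool pointing down it reaches from about 0.425 to 1.025 m from the base axis. Payload 9.4 kg.
Tool frame: the origin (TCP) lies at the very end of the fingers, on their centre line; the grasp point (between the pads) lies 19 mm behind it; z points along the fingers, x is the direction in which the jaws open and shut, and the axes are right-handed (so a half turn about z gives the same grasp; the last joint's range is limited). The gripper opens to 93 mm and grips with 3 to 60 N. Pads are 15 mm wide; open, the fingers measure 128 mm over their backs; the gripper's body (75 mm by 188 mm) begins 65 mm behind the grasp point.
Start: joints at [-1.36, 0.599, -0.003, 1.599, 0.002, 0.943, -0.08], TCP at [0.206, 0.695, 0.219] pointing down, gripper open.
Joint ranges: [-2.57, 2.57], [-0.35, 1.97], [-1.29, 1.29], [0.11, 2.56], [-1.05, 4.19], [0.11, 1.86], [-2.63, 2.63]. Speed limits (rad/s): [2.22, 2.22, 3.01, 3.01, 3.14, 3.14, 3.14].

INTERFACE

Orientations are given as a unit quaternion [x, y, z, w].
In Python, from bench import r gives the robot as it stands.
- The arm moves only by the tool apply_moves, never from a script. Its argument "targets" is a list of rows, each an object with "translation": the shift along the tool's x, y, z in mm, a list of three; "turn": the turn, a rotation vector about the tool's x, y, z in degrees, a list of three. In form: [{"translation": [tx, ty, tz], "turn": [wx, wy, wz]}, ...]. A call has 1 to 5 rows; each row shifts and turns the commanded pose from where the row before left it, along the tool's axes as they then stand; what a row does not reach is not made up. A row lasts 1/12 s, in which the tool goes at most 41.7 mm and 7.16 degrees, less where a joint would pass 70% of its speed; a pose out of reach is approached as far as the arm can. A call with a gripper value outside its range is refused whole. "grip" is the finger opening in mm, from 0 to 93, set as the call begins (left out, the last holds). The fingers move at their own pace and stop on an object; "grip_force" is the grip in N (left out, the last holds). Time passes only in rows, so rows that do not move let the fingers close. It gives the time, the measured TCP pose, the force and the opening at its end, in the units of the state.
- r.get_state(): the state, without advancing time (a new reading comes with each control period).
- r.camera(name): name is "side" or "top"; returns a dict with "pixels" (420x560x3 uint8, blue, green, red), "K" (3x3 intrinsics, pixels), "dist" ([k1, k2, p1, p2, k3] as OpenCV has them; the pictures are not rectified), "R" (3x3) and "t" (3): a world point X has camera coordinates R X + t. Camera axes: x right, y down, z forward; pixel columns grow to the right and rows downward; lengths in m; the calibration is good to about 2 mm. A picture is of the moment at which its call begins. There is no depth.
- r.hand_in(): hands the job in, once; it reports no verdict.
Trained networks look in a picture, given as the dict that the camera call returned (one of the last four; its "shot" number tells which), for a name from the list of things; names that differ only in an ending like _2 or _b are one class to them, and where a whole thing is asked for, a point or a joint stands for the part that bears it (a point fixed in the world has none). Each returns a list of dicts, best first, with "conf" (0 to 1); they miss things now and then, are a little off and sometimes report something else, mostly with a low value. They report only what shows in the picture. A call takes as long as a camera call.
- r.regions_of(label, picture): "pixels" (420x560 bool, what is visible of it) and "rect" ([left, top, width, height] in pixels, round what is visible of it).
- r.place_of(label, picture): "point" ([column, row] in pixels: a listed point, or the origin of a listed thing).
The state is a dict: "t": time; "q": joint angles; "joint_velocities": joint speeds; "effort": joint torques, N m; "tcp_pos": TCP position; "ee_rot": TCP orientation; "force": force on the tool from outside, world axes, zero at the start; "torque": the same for the moment, N m; "width": opening from 0.0 (shut) to 1.0 (fully open).
Only numpy, scipy, OpenCV 4.12 (cv2) and the standard library are available. Lean on these libraries where they do the work, as an engineer would, in place of code of your own. Each camera call takes 0.05 s, during which the arm holds its last target. There are 200 camera calls.

TASK

Move the four ornaments from the wooden rack to the empty aluminium rack in reverse order, like a mirror image of the row: the one at the left end of the wooden rack goes to the right end of the aluminium rack, the next to the second place from the right, and so on. Stand each one upright in the middle of its own compartment (which way it faces does not matter), tip none of them over, and leave the other things on the cabinet where they are.

Things in the scene. Friction and masses are not known exactly. Their poses are not given: they have to be found in the camera images.
- frog_center (a point): glazed green ceramic frog ornament, squat and round: 42 mm across its vertical-sided round body, 44 mm high, with two small eye bumps on top and its face to its own -x. Point: its centre, 22 mm above its underside; z up. Loose, about 90 g
- doll_center (a point): turned pale-wood kokeshi doll: the tallest and slimmest, 76 mm high, round body 33 mm across (35 mm at the foot) up to 45 mm, then a narrower neck and a 29 mm ball head with black hair. Point: its centre, 37.5 mm above its underside (on the straight body); z up. Loose, about 60 g
- vase_center (a point): small unglazed terracotta bud vase, 62 mm high, round, bulging to 44 mm across with upright sides between 18 and 36 mm up, foot 32 mm across, narrow neck and a small dark mouth. Point: its centre, 31 mm above its underside; z up. Loose, about 110 g
- house_center (a point): small ceramic house, 34 x 34 mm square with upright white walls 36 mm high and a blue-glazed gable roof, its ridge along its own y, 53 mm high in all. Point: its centre, 26.5 mm above its underside; z up, x and y square to the walls. Loose, about 100 g; at the start its walls are within 0.15 rad of square to the wooden rack
- frog_mat: the square cork mat, 62 x 62 mm, 4 mm thick, fixed on the wooden rack, on which the frog stands at the start (it marks that ornament's old place for good; it stays put). Origin: centre of its underside; its top is 4 mm higher. Axes parallel to those of the wooden rack
- doll_mat: the square cork mat, 62 x 62 mm, 4 mm thick, fixed on the wooden rack, on which the doll stands at the start (it marks that ornament's old place for good; it stays put). Origin: centre of its underside; its top is 4 mm higher. Axes parallel to those of the wooden rack
- vase_mat: the square cork mat, 62 x 62 mm, 4 mm thick, fixed on the wooden rack, on which the vase stands at the start (it marks that ornament's old place for good; it stays put). Origin: centre of its underside; its top is 4 mm higher. Axes parallel to those of the wooden rack
- house_mat: the square cork mat, 62 x 62 mm, 4 mm thick, fixed on the wooden rack, on which the house stands at the start (it marks that ornament's old place for good; it stays put). Origin: centre of its underside; its top is 4 mm higher. Axes parallel to those of the wooden rack
- old_rack: the dark wooden rack, a fixed board 80 (x) x 304 (y, along the row) x 12 mm, with the four cork mats along its y at -108, -36, 36 and 108 mm, in an order that differs from start to start; the ornaments stand on the mats, 16 mm above the rack's underside. Origin: centre of its underside; z up, y runs to the robot's left, turned up to 0.2 rad
- new_rack: the empty aluminium rack, a fixed board 80 (x) x 304 (y, along the row) x 12 mm; five cross ribs (3 mm thick, 8 mm high, at y = -144, -72, 0, 72, 144 mm) part it into four compartments with white inlays, centred at x = 0, y = -108, -36, 36, 108 mm, floor 12 mm above the origin. Origin: centre of its underside; y runs to the robot's left, turned up to 0.2 rad. It lies beyond or before the wooden rack
- pen_stand: aluminium pen stand, a 72 mm round cup 95 mm high with three pens reaching 140 mm (bystander; to be left alone). Origin: centre of its underside
- canister: stainless steel canister with a hinged lid, 88 mm across, 97 mm high (bystander; to be left alone). Origin: centre of its underside
- coaster: round wooden coaster, 96 mm across, 8 mm thick (bystander; to be left alone). Origin: centre of its underside
- binder_clip: black plastic binder clip lying flat, 32 x 16 x 16 mm with wire arms reaching 33 mm to its +y (bystander; to be left alone). Origin: centre of its underside

How it is judged:
By the outcome, as a careful person would: the job done as asked, in the order asked, and still so for the second after the job is handed in, with the robot touching nothing.
It also fails if it takes over 96 s, if anything falls off the work surface, if the arm or the gripper's body presses on something with over 40 N, if the wrist force passes 120 N, or if a joint passes its speed limit or range.

## Working session

There is one attempt and no reset: what is moved stays moved. The work goes in short steps, Python scripts to look and compute and a tool call to move; the robot and the scene stay as the last step left them, time stands still between calls to the robot, and variables do not carry over. Pictures are saved under pics/ and viewed, about 12 in all and at most 16, crops included, and the job is handed in when it is done.

Besides the shell and the picture viewer there is one more tool, called as a command line: name --argument value ..., lists and objects as JSON in quotes. apply_moves: Moves the arm, as the interface text tells. Its arguments: {"type":"object","properties":{"targets":{"type":"array"},"grip":{"type":"number"},"grip_force":{"type":"number"}},"required":["targets"]}

```bash
mkdir -p pics; ls; cat > h.py <<'E'
from bench import r
import numpy as np, cv2
def ray(c,p):
    u=cv2.undistortPoints(np.array([[p]],float),c["K"] if isinstance(c["K"],np.ndarray) else np.array(c["K"]),np.array(c["dist"],float))[0,0]
    R=np.array(c["R"]);t=np.array(c["t"]);return -R.T@t, R.T@np.array([u[0],u[1],1])
def atz(c,p,z):
    o,d=ray(c,p);return o+d*(z-o[2])/d[2]
def tri(a,p,b,q):
    A=np.zeros((3,3));v=np.zeros(3)
    for o,d in (ray(a,p),ray(b,q)):
        d=d/np.linalg.norm(d);P=np.eye(3)-np.outer(d,d);A+=P;v+=P@o
    return np.linalg.solve(A,v)
E
python3 - <<'E'
from h import *
s=r.camera("side");t=r.camera("top")
cv2.imwrite("pics/s1.png",s["pixels"]);cv2.imwrite("pics/t1.png",t["pixels"])
for n,z in [("frog_center",.038),("doll_center",.0535),("vase_center",.047),("house_center",.0425),("frog_mat",.012),("doll_mat",.012),("vase_mat",.012),("house_mat",.012),("old_rack",0),("new_rack",0),("pen_stand",0),("canister",0),("coaster",0),("binder_clip",0)]:
    for nm,c in (("top",t),("side",s)):
        for d in r.place_of(n,c)[:2]:
            print(n,nm,round(d["conf"],2),np.round(d["point"],1),np.round(atz(c,d["point"],z),4))
st=r.get_state();print(st["tcp_pos"],st["ee_rot"],st["t"],st["force"])
for c in (s,t): print(ray(c,[280,210]))
E
```

```text
pics
frog_center top 0.73 [288.6 177.1] [ 0.6333 -0.0316  0.038 ]
frog_center side 0.69 [302.4 215.6] [ 0.6309 -0.0255  0.038 ]
frog_center side 0.51 [290.6 204.2] [0.6487 0.0375 0.038 ]
doll_center top 0.71 [322.5 179.6] [ 0.622  -0.1123  0.0535]
doll_center side 0.55 [321.5 226.5] [ 0.6105 -0.1108  0.0535]
vase_center top 0.7 [260.8 175.4] [0.6358 0.0354 0.047 ]
vase_center side 0.63 [288.7 204.2] [0.6337 0.0285 0.047 ]
vase_center side 0.57 [178.8 193.6] [0.4524 0.2627 0.047 ]
house_center top 0.56 [228.1 170.2] [0.651  0.1148 0.0425]
house_center side 0.67 [271.4 195.2] [0.6381 0.1018 0.0425]
frog_mat top 0.78 [290.  179.2] [ 0.6351 -0.0355  0.012 ]
frog_mat side 0.66 [304.5 227. ] [ 0.6273 -0.0379  0.012 ]
frog_mat side 0.51 [258.4 249.8] [ 0.4764 -0.0415  0.012 ]
doll_mat top 0.71 [316.2 186.7] [ 0.6152 -0.0998  0.012 ]
doll_mat side 0.56 [325.  245.3] [ 0.6064 -0.129   0.012 ]
vase_mat top 0.62 [259.7 179.7] [0.6346 0.0394 0.012 ]
vase_mat top 0.55 [322.9 181.2] [ 0.6291 -0.1168  0.012 ]
vase_mat side 0.48 [286.9 215.6] [0.6322 0.0331 0.012 ]
house_mat top 0.92 [232.4 174.1] [
[... 578 characters left out ...]
1 -0.3489  0.    ]
canister top 0.18 [437.1 173.4] [ 0.6503 -0.4084  0.    ]
canister side 0.65 [354.6 330.3] [ 0.4542 -0.3538  0.    ]
coaster top 0.61 [134.6 180.4] [0.6402 0.3549 0.    ]
coaster side 0.73 [214.1 182.2] [0.6155 0.3404 0.    ]
binder_clip top 0.41 [436.3 171.5] [ 0.6553 -0.4067  0.    ]
binder_clip side 0.51 [440.8 297.6] [ 0.6594 -0.4056  0.    ]
[0.20580905 0.6951664  0.21863399] [8.01182986e-01 5.98419435e-01 2.14637553e-05 4.09112789e-05] 1.5 [-0.68312178  0.7746449  -0.50277533]
(array([-0.1082957 , -0.77814211,  0.6437781 ]), array([ 0.57755522,  0.65390238, -0.48875105]))
(array([ 0.29667364, -0.00750639,  1.2519705 ]), array([ 0.20585288, -0.00189571, -0.97861298]))
```

View both.

View pics/t1.png

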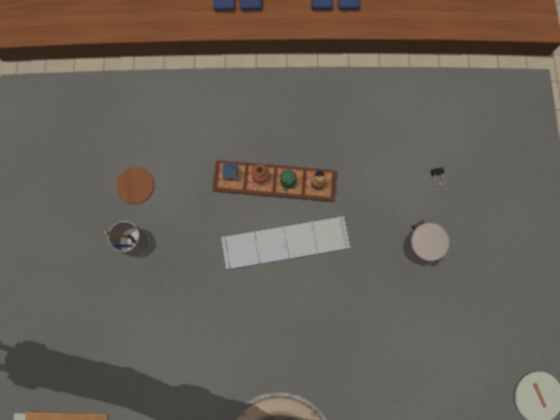

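View pics/s1.png

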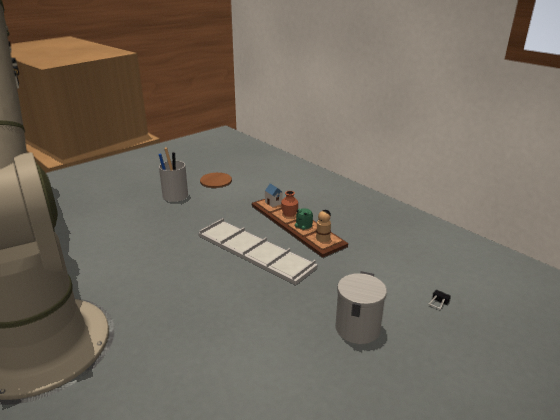

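Top view: the wooden rack runs from (217,178) to (335,183). Left to right (y+ to y-) it holds the house (230,172), vase (261,173), frog (288,178) and doll (320,180). The white aluminium rack lies nearer the robot, (222,252) to (348,230). The side view agrees. Next I'll refine the poses with a mask fit.

```bash
cat >> h.py <<'E'
from scipy.optimize import least_squares
def proj(c,X):
    return cv2.projectPoints(np.asarray(X,float).reshape(-1,1,3),cv2.Rodrigues(np.array(c["R"]))[0],np.array(c["t"],float),np.array(c["K"],float),np.array(c["dist"],float))[0].reshape(-1,2)
PR={"frog":[(.019,0),(.021,.005),(.021,.03),(.012,.044)],"doll":[(.0175,0),(.0165,.006),(.0165,.045),(.0145,.058),(.0145,.066),(.006,.076)],
"vase":[(.016,0),(.022,.018),(.022,.036),(.01,.05),(.01,.062)]}
def model(n,yaw):
    if n=="house":
        L=[(x,y,z) for x in(-.017,.017) for y in(-.017,.017) for z in(0,.036)]+[(0,-.019,.053),(0,.019,.053)]
        L=np.array(L);c,s=np.cos(yaw),np.sin(yaw);L[:,:2]=L[:,:2]@np.array([[c,s],[-s,c]]);return L
    a=np.linspace(0,2*np.pi,24,endpoint=False)
    return np.array([(R*np.cos(t),R*np.sin(t),z) for R,z in PR[n] for t in a])
def rend(c,X):
    m=np.zeros((420*4,560*4),np.uint8);h=cv2.convexHull((proj(c,X)*4+1.5).astype(np.float32)).astype(np.int32)
    cv2.fillConvexPoly(m,h,255);return cv2.resize(m,(560,420),interpolation=cv2.INTER_AREA)/255.
def masks(n,cams):
    o=[]
    for c in cams:
        d=r.regions_of(n,c)
        o.append(np.array(d[0]["pixels"]) if d else None)
        if d: print(n,"conf",round(d[0]["conf"],2),"rect",d[0]["rect"],"px",o[-1].sum())
    return o
def boardfit(c,m,z):
    cs=cv2.findContours(m.astype(np.uint8),cv2.RETR_EXTERNAL,cv2.CHAIN_APPROX_NONE)[0];k=max(cs,key=len).reshape(-1,2)
    P=np.array([atz(c,p,z)[:2] for p in k]);(cx,cy),(w,h),a=cv2.minAreaRect((P*1000).astype(np.float32))
    if w>h: a+=90
    a=(a+90)%180-90   # angle of rack x axis relative to world x... short side
    return np.round([cx,cy,w,h,a],1)
def objfit(n,c,m,z0,xy,yaw=0):
    ys,xs=np.nonzero(m);cm=np.array([xs.mean(),ys.mean()])
    p=np.array(xy,float)
    for _ in range(6):
        def cen(q):
            w=rend(c,model(n,yaw)+[q[0],q[1],z0]);Y,X=np.mgrid[:420,:560];return np.array([(w*X).sum(),(w*Y).sum()])/w.sum()
        g=cen(p);J=np.column_stack([(cen(p+[.01,0])-g)/.01,(cen(p+[0,.01])-g)/.01]);p=p+np.linalg.solve(J,cm-g)
    w=rend(c,model(n,yaw)+[p[0],p[1],z0])>.5
    return p,(w&m).sum()/(w|m).sum()
E
python3 - <<'E'
from h import *
s=r.camera("side");t=r.camera("top")
for n in("old_rack","new_rack"):
    for c,m in zip((t,s),masks(n,(t,s))):
        if m is not None: print(boardfit(c,m,.012))
for n,xy in dict(frog=(.632,-.03),doll=(.618,-.11),vase=(.635,.034),house=(.648,.11)).items():
    for c,m in zip((t,s),masks(n+"_center",(t,s))):
        if m is not None: p,i=objfit(n,c,m,.016,xy,-.07); print(n,np.round(p*1000,1),round(i,2))
im=np.hstack([cv2.resize(c["pixels"][y:y+130,x:x+150],None,fx=2.6,fy=2.6,interpolation=cv2.INTER_CUBIC) for c,x,y in((t,205,140),(s,195,165))])
cv2.imwrite("pics/c1.png",im)
E
```

```text
old_rack conf 0.92 rect [215.5, 160.4, 120.4, 41.7] px 1044
old_rack conf 0.81 rect [253.7, 199.2, 92.9, 58.3] px 694
[637.5  57.3 191.7  81.5  -5.2]
[617.9  -7.3 311.   86.4  -3. ]
new_rack conf 0.67 rect [219.8, 214.0, 130.5, 56.8] px 4123
new_rack conf 0.79 rect [200.7, 216.9, 117.8, 70.1] px 3040
[477.6 -22.1  82.7 302.4   9.5]
[474.  -28.8  99.6 319.2   9.2]
frog_center conf 0.74 rect [282.2, 171.5, 16.0, 19.4] px 232
frog_center conf 0.88 rect [296.3, 208.4, 17.6, 19.7] px 349
frog [628.5 -28.1] 0.82
frog [628.5 -33.8] 0.89
doll_center conf 0.51 rect [313.4, 172.2, 10.8, 20.2] px 230
doll_center conf 0.64 rect [312.5, 214.5, 20.3, 27.9] px 390
doll [ 622.7 -101.9] 0.92
doll [ 619.2 -108.4] 0.88
vase_center conf 0.49 rect [252.4, 166.9, 18.6, 13.6] px 304
vase_center conf 0.81 rect [280.5, 192.9, 17.8, 26.3] px 340
vase [641.3  35.4] 0.94
vase [637.9  31.1] 0.92
house_center conf 0.68 rect [221.1, 162.7, 20.2, 17.2] px 239
house_center conf 0.71 rect [263.1, 182.9, 16.1, 22.7] px 300
house [649.3 109.3] 0.83
house [647. 105.] 0.89
```

View pics/c1.png

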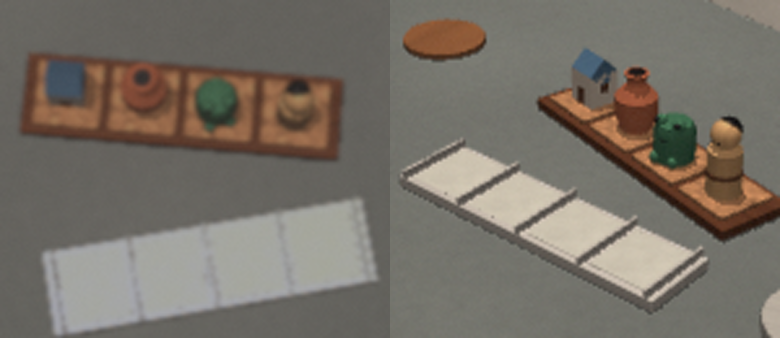

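```bash
cat > plan.py <<'E'
import numpy as np
from scipy.spatial.transform import Rotation as Ro
from bench import r
def pose():
    s=r.get_state();q=Ro.from_quat(s["ee_rot"]);x=q.apply([1,0,0]);return np.r_[np.array(s["tcp_pos"])*1000,np.degrees(np.arctan2(x[1],x[0]))]
def plan(wps,cur=None,smax=38):
    """wps: (x,y,z mm,yaw deg). prints rounded rows and tracks the rounded pose"""
    cur=pose() if cur is None else np.array(cur,float);n=0
    for w in wps:
        w=np.array(w,float);k=int(max(np.ceil(np.linalg.norm(w[:3]-cur[:3])/smax),np.ceil(abs(w[3]-cur[3])/7),1))
        for i in range(k,0,-1):
            d=(w-cur)/i;a=np.radians(cur[3]);tx=np.array([np.cos(a),np.sin(a),0]);ty=np.array([np.sin(a),-np.cos(a),0])
            t=np.round([d@np.r_[tx,0],d@np.r_[ty,0],-d[2]]).astype(int);tz=round(-d[3],1)
            cur=cur+np.r_[tx*t[0]+ty*t[1]+[0,0,-t[2]],-tz];n+=1
            print(n,'{"translation":[%d,%d,%d],"turn":[0,0,%g]}'%(*t,tz))
        print("-- at",np.round(cur,1))
    return cur
E
python3 - <<'E'
from h import *; from plan import *
t=r.camera("top")
for nm,C in (("old",[(28,52),(342,79),(338,160),(21,133)]),("new",[(43,253),(363,197),(377,281),(57,335)])):
    P=np.array([atz(t,(205+a/2.6,140+b/2.6),.012)[:2]*1000 for a,b in C]);d=P[0]+P[3]-P[1]-P[2];print(nm,np.round(P.mean(0),1),np.degrees(np.arctan2(-d[0],d[1])),np.linalg.norm(d)/2)
print(pose())
plan([(648,107,160,-5)])
E
```

```text
old [631.9   1.7] -5.694694803969006 301.5667470003691
new [477.5 -23.6] 9.190634251044868 301.8978671570689
[205.79800673 695.16229421 218.62179561  73.51035858]
1 {"translation":[-22,30,3],"turn":[0,0,3.9]}
2 {"translation":[-20,31,3],"turn":[0,0,3.9]}
3 {"translation":[-18,32,3],"turn":[0,0,3.9]}
4 {"translation":[-15,33,3],"turn":[0,0,3.9]}
5 {"translation":[-13,34,3],"turn":[0,0,3.9]}
6 {"translation":[-11,35,3],"turn":[0,0,3.9]}
7 {"translation":[-8,36,3],"turn":[0,0,3.9]}
8 {"translation":[-6,36,3],"turn":[0,0,3.9]}
9 {"translation":[-3,37,3],"turn":[0,0,3.9]}
10 {"translation":[-1,37,3],"turn":[0,0,3.9]}
11 {"translation":[2,37,3],"turn":[0,0,4]}
12 {"translation":[4,37,3],"turn":[0,0,3.9]}
13 {"translation":[6,36,3],"turn":[0,0,4]}
14 {"translation":[9,36,3],"turn":[0,0,3.9]}
15 {"translation":[11,35,3],"turn":[0,0,4]}
16 {"translation":[14,34,3],"turn":[0,0,3.9]}
17 {"translation":[16,33,3],"turn":[0,0,4]}
18 {"translation":[19,32,3],"turn":[0,0,3.9]}
19 {"translation":[20,30,2],"turn":[0,0,4]}
20 {"translation":[23,29,3],"turn":[0,0,3.9]}
-- at [648.  106.9 159.6  -5. ]
```

apply_moves --targets '[{"translation": [-22,30,3],"turn": [0,0,3.9]},{"translation": [-20,31,3],"turn": [0,0,3.9]},{"translation": [-18,32,3],"turn": [0,0,3.9]},{"translation": [-15,33,3],"turn": [0,0,3.9]},{"translation": [-13,34,3],"turn": [0,0,3.9]}]' --grip 93 --grip_force 15

```text
t: 2.67
tcp_pos: [0.3169, 0.5472, 0.2037]
ee_rot: [0.892, 0.453, 0.0, -0.0]
force: [0.3, 0.1, 0.4]
width: 1.001
```

apply_moves --targets '[{"translation": [-11,35,3],"turn": [0,0,3.9]},{"translation": [-8,36,3],"turn": [0,0,3.9]},{"translation": [-6,36,3],"turn": [0,0,3.9]},{"translation": [-3,37,3],"turn": [0,0,3.9]},{"translation": [-1,37,3],"turn": [0,0,3.9]}]'

```text
t: 3.08
tcp_pos: [0.428, 0.4003, 0.1888]
ee_rot: [0.955, 0.295, 0.0, -0.0]
force: [0.5, 0.3, -0.9]
width: 0.998
```

apply_moves --targets '[{"translation": [2,37,3],"turn": [0,0,4]},{"translation": [4,37,3],"turn": [0,0,3.9]},{"translation": [6,36,3],"turn": [0,0,4]},{"translation": [9,36,3],"turn": [0,0,3.9]},{"translation": [11,35,3],"turn": [0,0,4]}]'

```text
t: 3.5
tcp_pos: [0.5383, 0.2521, 0.1738]
ee_rot: [0.992, 0.126, 0.0, -0.0]
force: [0.6, 0.2, 0.6]
width: 1.001
```

apply_moves --targets '[{"translation": [14,34,3],"turn": [0,0,3.9]},{"translation": [16,33,3],"turn": [0,0,4]},{"translation": [19,32,3],"turn": [0,0,3.9]},{"translation": [20,30,2],"turn": [0,0,4]},{"translation": [23,29,3],"turn": [0,0,3.9]}]'

```text
t: 3.92
tcp_pos: [0.6489, 0.1055, 0.1598]
ee_rot: [0.999, -0.045, 0.0, -0.0]
force: [0.9, 0.5, -0.2]
width: 1.001
```

apply_moves --targets '[{"translation": [0,0,0],"turn": [0,0,0]},{"translation": [0,0,0],"turn": [0,0,0]}]'

```text
t: 4.08
tcp_pos: [0.6489, 0.1043, 0.1594]
ee_rot: [0.999, -0.045, 0.0, 0.001]
force: [0.3, 1.1, -0.1]
width: 0.997
```

apply_moves --targets '[{"translation": [-1,-2,37],"turn": [0,0,0]},{"translation": [0,0,37],"turn": [0,0,0]},{"translation": [0,0,0],"turn": [0,0,0]}]'

```text
t: 4.33
tcp_pos: [0.6427, 0.1109, 0.08]
ee_rot: [0.999, -0.042, -0.004, 0.001]
force: [-1.0, 0.4, -0.6]
width: 0.997
```

```bash
cat > look.py <<'E'
from h import *; from plan import *
import sys
def look(name,x,y,w=150,h=120,cam="side"):
    c=r.camera(cam);im=cv2.resize(c["pixels"][y:y+h,x:x+w],None,fx=5,fy=5,interpolation=cv2.INTER_CUBIC)
    p=pose();a=np.radians(p[3])
    for k in(-46.5,46.5):
        q=proj(c,[np.r_[p[:2]+k*np.array([np.cos(a),np.sin(a)]),p[2]]/1000])[0];cv2.circle(im,tuple(int(v) for v in (q-[x,y])*5+2),4,(0,0,255),1)
    cv2.imwrite("pics/%s.png"%name,im);print(np.round(p,1));return c
E
python3 -c "
from look import *
c=look('g1',200,130)
for m in masks('house_center',(c,)): print(objfit('house',c,m,.016,(.648,.107),-.09))"
```

```text
[644.2 110.5  83.   -4.8]
house_center conf 0.75 rect [264.5, 183.3, 15.7, 22.9] px 315
(array([0.64547413, 0.10367357]), np.float64(0.9183673469387755))
```

View pics/g1.png

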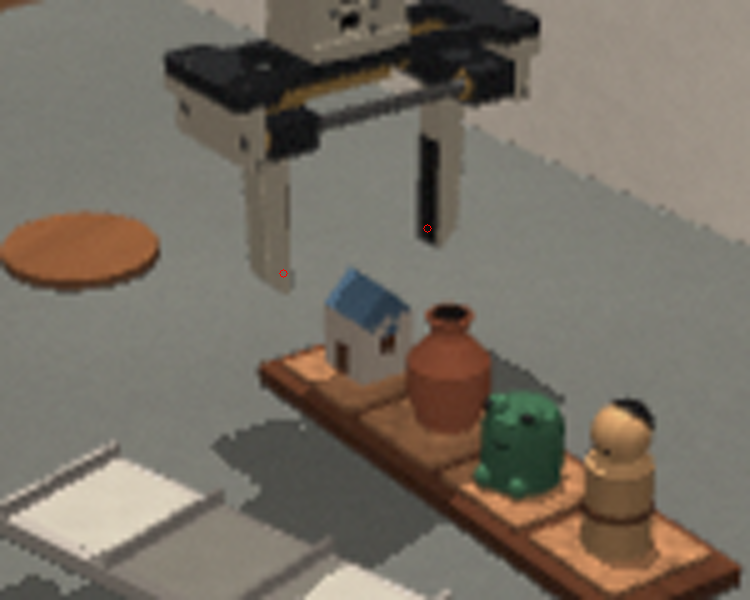

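The crop shows the open fingers (tips near (270,285) and (430,240)) straddling the house (370,330), parallel to its walls. Next I descend and grip.

apply_moves --targets '[{"translation": [0,3,20],"turn": [0,0,0]},{"translation": [0,0,20],"turn": [0,0,0]},{"translation": [0,0,15],"turn": [0,0,0]},{"translation": [0,0,8],"turn": [0,0,0]},{"translation": [0,0,0],"turn": [0,0,0]}]'

```text
t: 4.85
tcp_pos: [0.647, 0.1066, 0.0231]
ee_rot: [0.999, -0.043, 0.0, -0.0]
force: [-0.3, -0.1, 0.1]
width: 0.999
```

apply_moves --targets '[{"translation": [0,0,0],"turn": [0,0,0]},{"translation": [0,0,0],"turn": [0,0,0]},{"translation": [0,0,0],"turn": [0,0,0]},{"translation": [0,0,0],"turn": [0,0,0]},{"translation": [0,0,0],"turn": [0,0,0]}]' --grip 20

```text
t: 5.27
tcp_pos: [0.6472, 0.1061, 0.0233]
ee_rot: [0.999, -0.043, 0.0, -0.0]
force: [0.0, -0.6, -0.6]
width: 0.69
```

apply_moves --targets '[{"translation": [0,0,0],"turn": [0,0,0]},{"translation": [0,0,0],"turn": [0,0,0]},{"translation": [0,0,0],"turn": [0,0,0]}]'

```text
t: 5.52
tcp_pos: [0.6469, 0.106, 0.0227]
ee_rot: [0.999, -0.043, 0.0, 0.0]
force: [-0.5, -0.4, 0.3]
width: 0.475
```

apply_moves --targets '[{"translation": [0,0,0],"turn": [0,0,0]},{"translation": [0,0,0],"turn": [0,0,0]},{"translation": [0,0,0],"turn": [0,0,0]},{"translation": [0,0,0],"turn": [0,0,0]},{"translation": [0,0,0],"turn": [0,0,0]}]'

```text
t: 5.93
tcp_pos: [0.647, 0.106, 0.0226]
ee_rot: [0.999, -0.044, 0.0, 0.0]
force: [0.2, -1.2, 0.9]
width: 0.368
```

```bash
python3 -c "
from plan import *
print(r.get_state()['width']*93)
plan([(647,106,118,-5),(495,-129,118,9),(495,-129,30,9)],smax=32)"
```

```text
34.178850084390746
1 {"translation":[0,0,-32],"turn":[0,0,0]}
2 {"translation":[0,0,-32],"turn":[0,0,0]}
3 {"translation":[0,0,-31],"turn":[0,0,0]}
-- at [647.  106.  117.6  -5. ]
4 {"translation":[-15,27,0],"turn":[0,0,-1.6]}
5 {"translation":[-15,27,0],"turn":[0,0,-1.5]}
6 {"translation":[-16,27,0],"turn":[0,0,-1.6]}
7 {"translation":[-17,26,0],"turn":[0,0,-1.5]}
8 {"translation":[-17,26,0],"turn":[0,0,-1.6]}
9 {"translation":[-18,25,0],"turn":[0,0,-1.5]}
10 {"translation":[-19,25,0],"turn":[0,0,-1.6]}
11 {"translation":[-20,24,0],"turn":[0,0,-1.5]}
12 {"translation":[-20,24,0],"turn":[0,0,-1.6]}
-- at [ 494.7 -128.9  117.6    9. ]
13 {"translation":[0,0,29],"turn":[0,0,0]}
14 {"translation":[0,0,29],"turn":[0,0,0]}
15 {"translation":[0,0,30],"turn":[0,0,0]}
-- at [ 494.7 -128.9   29.6    9. ]
```

apply_moves --targets '[{"translation": [0,0,0],"turn": [0,0,0]},{"translation": [0,0,-15],"turn": [0,0,0]},{"translation": [0,0,-32],"turn": [0,0,0]},{"translation": [0,0,-32],"turn": [0,0,0]},{"translation": [0,0,-16],"turn": [0,0,0]}]'

```text
t: 6.35
tcp_pos: [0.6477, 0.1058, 0.1206]
ee_rot: [0.999, -0.044, 0.001, -0.0]
force: [1.0, -1.1, -0.9]
width: 0.36
```

apply_moves --targets '[{"translation": [-15,27,0],"turn": [0,0,-1.6]},{"translation": [-15,27,0],"turn": [0,0,-1.5]},{"translation": [-16,27,0],"turn": [0,0,-1.6]},{"translation": [-17,26,0],"turn": [0,0,-1.5]},{"translation": [-17,26,0],"turn": [0,0,-1.6]}]'

```text
t: 6.77
tcp_pos: [0.5611, -0.0252, 0.1176]
ee_rot: [1.0, 0.025, -0.0, -0.0]
force: [0.4, -0.5, -1.3]
width: 0.369
```

apply_moves --targets '[{"translation": [-18,25,0],"turn": [0,0,-1.5]},{"translation": [-19,25,0],"turn": [0,0,-1.6]},{"translation": [-20,24,0],"turn": [0,0,-1.5]},{"translation": [-20,24,0],"turn": [0,0,-1.6]},{"translation": [0,0,10],"turn": [0,0,0]}]'

```text
t: 7.18
tcp_pos: [0.4911, -0.1344, 0.1089]
ee_rot: [0.997, 0.076, -0.0, 0.001]
force: [0.7, -0.3, -1.6]
width: 0.363
```

apply_moves --targets '[{"translation": [0,0,29],"turn": [0,0,0]},{"translation": [0,0,25],"turn": [0,0,0]},{"translation": [0,0,14],"turn": [0,0,0]},{"translation": [0,0,0],"turn": [0,0,0]},{"translation": [0,0,0],"turn": [0,0,0]}]'

```text
t: 7.6
tcp_pos: [0.494, -0.1288, 0.0391]
ee_rot: [0.997, 0.078, -0.001, -0.0]
force: [-0.5, 0.9, -0.7]
width: 0.366
```

```bash
python3 -c "
from look import *
c=look('g2',200,160);p=pose()
for m in masks('house_center',(c,)): print(objfit('house',c,m,(p[2]-6.7)/1000,p[:2]/1000,.16))
print(r.get_state()['force'])"
```

```text
[ 494.5 -128.9   39.9    9. ]
house_center conf 0.6 rect [286.8, 239.3, 11.4, 19.0] px 186
(array([ 0.49679474, -0.13734687]), np.float64(0.3611650485436893))
[ 0.83526476 -0.53103047 -1.04057832]
```

View pics/g2.png

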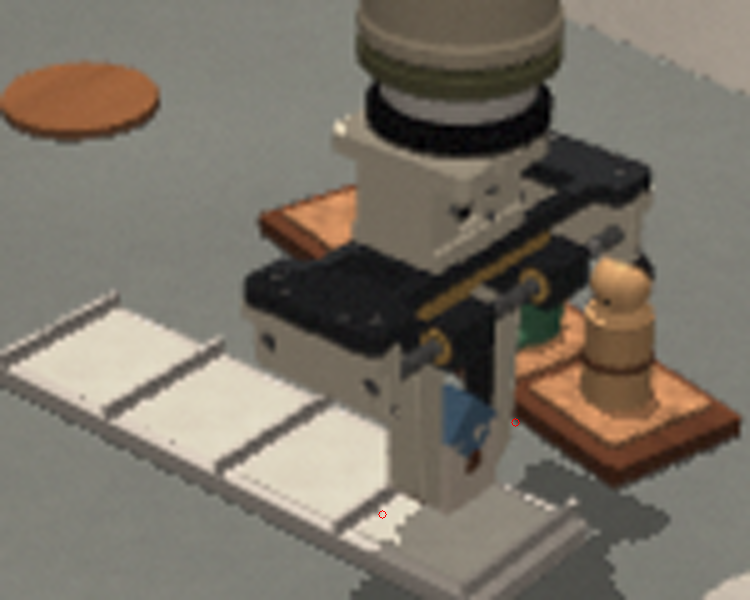

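The house hangs between the fingers at crop (468,420), over the right end compartment, with clear space to the doll. Lower, release and rise.

apply_moves --targets '[{"translation": [0,0,10],"turn": [0,0,0]},{"translation": [0,0,7],"turn": [0,0,0]},{"translation": [0,0,3],"turn": [0,0,0]},{"translation": [0,0,0],"turn": [0,0,0]},{"translation": [0,0,0],"turn": [0,0,0]}]'

```text
t: 8.12
tcp_pos: [0.4944, -0.1289, 0.0195]
ee_rot: [0.997, 0.079, -0.0, -0.0]
force: [0.2, 1.4, -1.2]
width: 0.361
```

apply_moves --targets '[{"translation": [0,0,0],"turn": [0,0,0]},{"translation": [0,0,0],"turn": [0,0,0]},{"translation": [0,0,0],"turn": [0,0,0]},{"translation": [0,0,0],"turn": [0,0,0]},{"translation": [0,0,0],"turn": [0,0,0]}]' --grip 93

```text
t: 8.53
tcp_pos: [0.4947, -0.129, 0.0198]
ee_rot: [0.997, 0.079, 0.0, 0.0]
force: [-0.2, 0.4, 0.6]
width: 0.673
```

apply_moves --targets '[{"translation": [0,0,-15],"turn": [0,0,0]},{"translation": [0,0,-30],"turn": [0,0,0]},{"translation": [0,0,-35],"turn": [0,0,0]},{"translation": [0,0,-20],"turn": [0,0,0]}]'

```text
t: 8.87
tcp_pos: [0.4949, -0.1292, 0.1221]
ee_rot: [0.997, 0.078, 0.001, 0.0]
force: [0.5, -0.3, -1.1]
width: 0.958
```

```bash
python3 -c "
from plan import *
print(r.get_state()['t'],pose())
plan([(639.5,33,118,-5),(639.5,33,24,-5)],smax=32)"
```

```text
8.8667 [ 494.86617595 -129.19194532  122.14768125    8.98212731]
1 {"translation":[24,-20,1],"turn":[0,0,2]}
2 {"translation":[23,-20,1],"turn":[0,0,2]}
3 {"translation":[23,-21,0],"turn":[0,0,2]}
4 {"translation":[22,-22,1],"turn":[0,0,2]}
5 {"translation":[21,-23,0],"turn":[0,0,2]}
6 {"translation":[20,-24,1],"turn":[0,0,2]}
7 {"translation":[19,-24,0],"turn":[0,0,2]}
-- at [639.   33.  118.1  -5. ]
8 {"translation":[0,0,31],"turn":[0,0,-0]}
9 {"translation":[0,0,32],"turn":[0,0,-0]}
10 {"translation":[0,0,31],"turn":[0,0,-0]}
-- at [639.   33.   24.1  -5. ]
```

apply_moves --targets '[{"translation": [24,-20,0],"turn": [0,0,2]},{"translation": [23,-20,0],"turn": [0,0,2]},{"translation": [23,-21,0],"turn": [0,0,2]},{"translation": [22,-22,0],"turn": [0,0,2]},{"translation": [21,-23,0],"turn": [0,0,2]}]'

```text
t: 9.28
tcp_pos: [0.5988, -0.0121, 0.1199]
ee_rot: [1.0, -0.01, 0.0, -0.0]
force: [0.9, 0.1, 0.4]
width: 1.0
```

apply_moves --targets '[{"translation": [20,-24,0],"turn": [0,0,2]},{"translation": [19,-24,0],"turn": [0,0,2]},{"translation": [0,0,15],"turn": [0,0,0]},{"translation": [0,0,0],"turn": [0,0,0]},{"translation": [0,0,0],"turn": [0,0,0]}]'

```text
t: 9.7
tcp_pos: [0.6375, 0.033, 0.104]
ee_rot: [0.999, -0.043, -0.001, 0.0]
force: [-0.3, -1.8, 0.1]
width: 1.0
```

```bash
python3 -c "
from look import *
t=r.camera('top');s=r.camera('side');print(pose())
for c,m in zip((t,s),masks('house_center',(t,s))):
  if m is not None: print(objfit('house',c,m,.012,(.495,-.129),.16))
for c,m in zip((s,),masks('vase_center',(s,))):
  if m is not None: print(objfit('vase',c,m,.016,(.639,.033),.16))
f=lambda c,x,y: cv2.resize(c['pixels'][y:y+120,x:x+150],None,fx=2.6,fy=2.6,interpolation=cv2.INTER_CUBIC)
cv2.imwrite('pics/g3.png',np.hstack([f(t,210,165),f(s,195,175)]))"
```

```text
[637.98004344  31.92589669 105.01036711  -5.07006782]
house_center conf 0.78 rect [319.5, 229.1, 16.7, 14.4] px 241
house_center conf 0.93 rect [273.7, 242.8, 25.1, 26.4] px 470
(array([ 0.49077543, -0.12235003]), np.float64(0.8546099290780141))
(array([ 0.49073059, -0.12895362]), np.float64(0.9264413518886679))
vase_center conf 0.68 rect [279.3, 193.1, 19.1, 24.5] px 351
(array([0.63803812, 0.03231883]), np.float64(0.9326145552560647))
```

View pics/g3.png

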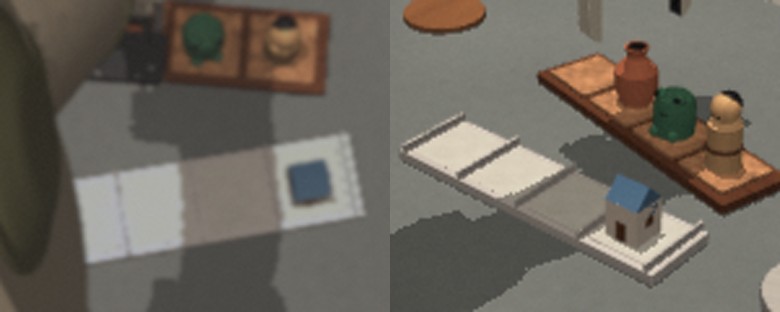

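House stands upright in the right-end compartment: crop (311,181) in the top view, (633,215) in the side view. It looks slightly left of the middle. I'll fit the rack pose in the same views to remove the calibration bias.

```bash
cat > rack.py <<'E'
from look import *
from scipy.optimize import minimize
def rackX(x,y,a):
    L=np.array([(i*.04,j*.152,z) for i in(-1,1) for j in(-1,1) for z in(0,.012)]+[(i*.04,j*.1455,.02) for i in(-1,1) for j in(-1,1)])
    c,s=np.cos(a),np.sin(a);L[:,:2]=L[:,:2]@np.array([[c,s],[-s,c]]);return L+[x,y,0]
def rackfit(c,m,x0=(.479,-.026,.163)):
    m=m.astype(float)
    f=lambda p:np.abs(rend(c,rackX(p[0]/100,p[1]/100,p[2]/10))-m).sum()
    b=min((minimize(f,np.array(x0)*[100,100,10]+d,method="Nelder-Mead",options=dict(initial_simplex=None,xatol=.01,fatol=.5)) for d in([0,0,0],[.5,.5,.1],[-.5,.5,-.1])),key=lambda o:o.fun)
    return np.round(b.x*[10,10,.1*57.2958],2),b.fun,m.sum()
E
python3 -c "
from rack import *
s=r.camera('side');t=r.camera('top')
im=cv2.imread('pics/s1.png');it=cv2.imread('pics/t1.png')
def cm(im,x,y,w,h,th):
    g=np.zeros((420,560),bool);p=im[y:y+h,x:x+w].astype(int);g[y:y+h,x:x+w]=(p.min(2)>th);return g
def big(m):
    n,l,st,_=cv2.connectedComponentsWithStats(m.astype(np.uint8));return l==1+st[1:,4].argmax()
for th in(110,130):
  mt=big(cm(it,212,205,145,70,th));print('top',th,rackfit(t,mt))
a=r.regions_of('new_rack',s)[0]['pixels']|r.regions_of('house_center',s)[0]['pixels']
ms=cv2.morphologyEx(np.array(a).astype(np.uint8),cv2.MORPH_OPEN,np.ones((2,2)))
im2=s['pixels'].copy();im2[ms>0]=im2[ms>0]//2+np.array([0,0,127],np.uint8)
# side: rack only, ignoring pixels above from house -> subtract house pixels from cost
H=np.array(r.regions_of('house_center',s)[0]['pixels']);N=np.array(r.regions_of('new_rack',s)[0]['pixels']).astype(float)
f=lambda p:(np.abs(rend(s,rackX(p[0]/100,p[1]/100,p[2]/10))-N)*~cv2.dilate(H.astype(np.uint8),np.ones((3,3))).astype(bool)).sum()
for d in([0,0,0],[.5,.5,.1],[-.5,-.5,-.1]):
  b=minimize(f,np.array([47.9,-2.6,1.63])+d,method='Nelder-Mead');print('side',b.x*[10,10,5.73],b.fun)
"
```

```text
top 110 (array([478.39, -21.88,   9.07]), np.float64(98.09411764705882), np.float64(4242.0))
top 130 (array([477.44, -21.22,   9.85]), np.float64(268.0156862745098), np.float64(4019.0))
side [475.98496773 -26.11490834   9.3168585 ] 255.26666666666665
side [475.93479049 -22.220689     9.7484732 ] 301.7960784313725
side [474.68565777 -26.10569241   9.61426409] 255.12549019607846
```

apply_moves --targets '[{"translation": [1,1,25],"turn": [0,0,0]},{"translation": [0,0,25],"turn": [0,0,0]},{"translation": [0,0,20],"turn": [0,0,0]},{"translation": [0,0,10],"turn": [0,0,0]},{"translation": [0,0,0],"turn": [0,0,0]}]'

```text
t: 10.67
tcp_pos: [0.6383, 0.0322, 0.0225]
ee_rot: [0.999, -0.043, -0.002, 0.0]
force: [0.1, -0.4, 0.6]
width: 1.001
```

apply_moves --targets '[{"translation": [0,0,0],"turn": [0,0,0]},{"translation": [0,0,0],"turn": [0,0,0]},{"translation": [0,0,0],"turn": [0,0,0]},{"translation": [0,0,0],"turn": [0,0,0]},{"translation": [0,0,0],"turn": [0,0,0]}]' --grip 30

```text
t: 11.08
tcp_pos: [0.64, 0.0324, 0.0255]
ee_rot: [0.999, -0.043, 0.001, -0.0]
force: [-0.9, -0.1, -0.2]
width: 0.692
```

apply_moves --targets '[{"translation": [0,0,0],"turn": [0,0,0]},{"translation": [0,0,0],"turn": [0,0,0]},{"translation": [0,0,0],"turn": [0,0,0]},{"translation": [0,0,0],"turn": [0,0,0]},{"translation": [0,0,0],"turn": [0,0,0]}]'

```text
t: 11.5
tcp_pos: [0.6401, 0.0322, 0.0249]
ee_rot: [0.999, -0.044, 0.001, -0.0]
force: [0.8, 0.0, 3.1]
width: 0.47
```

```bash
python3 -c "
from plan import *
p=pose();print(p)
plan([(p[0],p[1],118,-5),(485.5,p[1]-94,118,9.3),(485.5,p[1]-94,p[2]-3,9.3)],smax=28)"
```

```text
[640.08653989  32.21189559  24.93593305  -4.99003486]
1 {"translation":[0,0,-23],"turn":[0,0,0]}
2 {"translation":[0,0,-23],"turn":[0,0,0]}
3 {"translation":[0,0,-24],"turn":[0,0,0]}
4 {"translation":[0,0,-23],"turn":[0,0,0]}
-- at [640.1  32.2 117.9  -5. ]
5 {"translation":[-21,15,0],"turn":[0,0,-2]}
6 {"translation":[-21,15,0],"turn":[0,0,-2]}
7 {"translation":[-22,14,0],"turn":[0,0,-2.1]}
8 {"translation":[-22,13,0],"turn":[0,0,-2]}
9 {"translation":[-23,12,0],"turn":[0,0,-2.1]}
10 {"translation":[-23,11,0],"turn":[0,0,-2]}
11 {"translation":[-24,11,0],"turn":[0,0,-2.1]}
-- at [485.5 -62.  117.9   9.3]
12 {"translation":[0,0,24],"turn":[0,0,0]}
13 {"translation":[0,0,24],"turn":[0,0,0]}
14 {"translation":[0,0,24],"turn":[0,0,0]}
15 {"translation":[0,0,24],"turn":[0,0,0]}
-- at [485.5 -62.   21.9   9.3]
```

apply_moves --targets '[{"translation": [0,0,0],"turn": [0,0,0]},{"translation": [0,0,-15],"turn": [0,0,0]},{"translation": [0,0,-30],"turn": [0,0,0]},{"translation": [0,0,-30],"turn": [0,0,0]},{"translation": [0,0,-18],"turn": [0,0,0]}]'

```text
t: 11.92
tcp_pos: [0.6397, 0.032, 0.1197]
ee_rot: [0.999, -0.044, 0.0, 0.0]
force: [0.2, 0.0, -0.2]
width: 0.47
```

apply_moves --targets '[{"translation": [-21,15,0],"turn": [0,0,-2]},{"translation": [-21,15,0],"turn": [0,0,-2]},{"translation": [-22,14,0],"turn": [0,0,-2.1]},{"translation": [-22,13,0],"turn": [0,0,-2]},{"translation": [-23,12,0],"turn": [0,0,-2.1]}]'

```text
t: 12.33
tcp_pos: [0.5276, -0.0355, 0.1174]
ee_rot: [0.999, 0.046, -0.0, 0.0]
force: [0.9, 0.1, -0.1]
width: 0.472
```

apply_moves --targets '[{"translation": [-23,11,0],"turn": [0,0,-2]},{"translation": [-24,11,0],"turn": [0,0,-2.1]},{"translation": [0,0,15],"turn": [0,0,0]},{"translation": [0,0,24],"turn": [0,0,0]},{"translation": [0,0,20],"turn": [0,0,0]}]'

```text
t: 12.75
tcp_pos: [0.4846, -0.0623, 0.0582]
ee_rot: [0.997, 0.081, 0.0, -0.0]
force: [0.0, 0.6, -1.1]
width: 0.465
```

apply_moves --targets '[{"translation": [0,0,18],"turn": [0,0,0]},{"translation": [0,0,11],"turn": [0,0,0]},{"translation": [0,0,5],"turn": [0,0,0]},{"translation": [0,0,0],"turn": [0,0,0]},{"translation": [0,0,0],"turn": [0,0,0]}]'

```text
t: 13.17
tcp_pos: [0.4847, -0.0621, 0.0247]
ee_rot: [0.997, 0.081, -0.0, -0.0]
force: [0.7, -0.3, -0.6]
width: 0.469
```

apply_moves --targets '[{"translation": [0,0,2],"turn": [0,0,0]},{"translation": [0,0,1],"turn": [0,0,0]},{"translation": [0,0,0],"turn": [0,0,0]},{"translation": [0,0,0],"turn": [0,0,0]}]'

```text
t: 13.5
tcp_pos: [0.4852, -0.062, 0.022]
ee_rot: [0.997, 0.081, 0.0, 0.0]
force: [-0.5, 0.4, -0.7]
width: 0.469
```

apply_moves --targets '[{"translation": [0,0,0],"turn": [0,0,0]},{"translation": [0,0,0],"turn": [0,0,0]},{"translation": [0,0,0],"turn": [0,0,0]},{"translation": [0,0,0],"turn": [0,0,0]},{"translation": [0,0,0],"turn": [0,0,0]}]' --grip 93

```text
t: 13.92
tcp_pos: [0.485, -0.062, 0.0217]
ee_rot: [0.997, 0.081, 0.0, -0.0]
force: [0.4, 1.0, -0.3]
width: 0.779
```

apply_moves --targets '[{"translation": [0,0,-15],"turn": [0,0,0]},{"translation": [0,0,-30],"turn": [0,0,0]},{"translation": [0,0,-35],"turn": [0,0,0]},{"translation": [0,0,-18],"turn": [0,0,0]},{"translation": [0,0,0],"turn": [0,0,0]}]'

```text
t: 14.33
tcp_pos: [0.4865, -0.0622, 0.123]
ee_rot: [0.997, 0.081, 0.003, 0.0]
force: [-0.1, -0.4, -0.1]
width: 0.994
```

```bash
python3 -c "
from plan import *
print(pose())
plan([(631,-33,118,-5.5)],smax=28)"
```

```text
[486.54934336 -62.24375207 122.9754051    9.2972587 ]
1 {"translation":[25,-1,1],"turn":[0,0,2.5]}
2 {"translation":[24,-2,1],"turn":[0,0,2.5]}
3 {"translation":[24,-3,1],"turn":[0,0,2.4]}
4 {"translation":[24,-4,1],"turn":[0,0,2.5]}
5 {"translation":[24,-5,0],"turn":[0,0,2.4]}
6 {"translation":[24,-6,1],"turn":[0,0,2.5]}
-- at [630.5 -33.3 118.   -5.5]
```

```bash
python3 -c "
from look import *
t=r.camera('top');s=r.camera('side')
f=lambda c,x,y,w,h: cv2.resize(c['pixels'][y:y+h,x:x+w],(390,390),interpolation=cv2.INTER_CUBIC)
cv2.imwrite('pics/g4.png',np.hstack([f(t,265,155,55,55),f(s,270,185,60,60)]))"
```

```text
(no output)
```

View pics/g4.png

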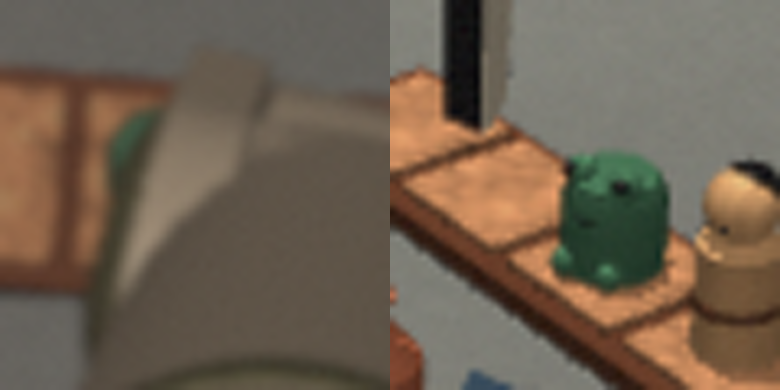

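The side crop (right) shows the frog's two low feet at (567,262) and (607,275), pointing toward -x. I'll turn the jaws to about -45° to clear them and grip a little higher.

```bash
python3 -c "
from plan import *
print(pose())
plan([(630,-33,115,-45)],smax=28)"
```

```text
[485.32856759 -61.80628268 120.14831509   9.33547351]
1 {"translation":[18,-1,1],"turn":[0,0,6.8]}
2 {"translation":[18,-3,1],"turn":[0,0,6.8]}
3 {"translation":[18,-5,1],"turn":[0,0,6.8]}
4 {"translation":[17,-7,0],"turn":[0,0,6.8]}
5 {"translation":[16,-9,1],"turn":[0,0,6.8]}
6 {"translation":[15,-11,0],"turn":[0,0,6.8]}
7 {"translation":[14,-12,1],"turn":[0,0,6.8]}
8 {"translation":[12,-14,0],"turn":[0,0,6.7]}
-- at [629.6 -33.  115.1 -45. ]
```

apply_moves --targets '[{"translation": [18,-1,1],"turn": [0,0,6.8]},{"translation": [18,-3,1],"turn": [0,0,6.8]},{"translation": [18,-5,1],"turn": [0,0,6.8]},{"translation": [17,-7,0],"turn": [0,0,6.8]},{"translation": [16,-9,1],"turn": [0,0,6.8]}]'

```text
t: 14.85
tcp_pos: [0.5749, -0.0433, 0.114]
ee_rot: [0.976, -0.217, -0.001, 0.0]
force: [-0.6, 0.2, -0.5]
width: 0.997
```

apply_moves --targets '[{"translation": [15,-11,0],"turn": [0,0,6.8]},{"translation": [14,-12,1],"turn": [0,0,6.8]},{"translation": [12,-14,0],"turn": [0,0,6.7]},{"translation": [0,0,0],"turn": [0,0,0]},{"translation": [0,0,0],"turn": [0,0,0]}]'

```text
t: 15.27
tcp_pos: [0.6289, -0.0329, 0.1124]
ee_rot: [0.924, -0.382, -0.001, 0.001]
force: [0.2, 0.5, -0.2]
width: 0.998
```

```bash
python3 -c "
from rack import *
t=r.camera('top');s=r.camera('side');print(pose())
for n,xy,z in(('house',(.495,-.129),.012),('vase',(.485,-.062),.012),('frog',(.63,-.033),.016)):
  for c,m in zip('ts',masks(n+'_center',(t,s))):
    if m is not None: print(c,objfit(n,t if c=='t' else s,m,z,xy,.16))
f=lambda c,x,y: cv2.resize(c['pixels'][y:y+120,x:x+150],None,fx=2.6,fy=2.6,interpolation=cv2.INTER_CUBIC)
cv2.imwrite('pics/g5.png',np.hstack([f(t,210,165),f(s,195,175)]))"
```

```text
[627.86011679 -33.57814581 113.30594681 -44.89867283]
house_center conf 0.63 rect [318.0, 224.0, 20.0, 18.8] px 250
house_center conf 0.68 rect [276.1, 243.0, 23.9, 27.5] px 451
t (array([ 0.49250101, -0.12266097]), np.float64(0.8865248226950354))
s (array([ 0.49099385, -0.12861528]), np.float64(0.9111111111111111))
vase_center conf 0.77 rect [292.2, 231.3, 16.8, 17.9] px 256
vase_center conf 0.78 rect [258.7, 227.9, 15.2, 29.9] px 421
t (array([ 0.48141574, -0.05421248]), np.float64(0.8619528619528619))
s (array([ 0.48021751, -0.06180585]), np.float64(0.9104803493449781))
frog_center conf 0.45 rect [285.5, 174.9, 12.1, 15.3] px 123
frog_center conf 0.55 rect [295.7, 207.4, 14.4, 21.3] px 324
t (array([ 0.62079999, -0.03744529]), np.float64(0.44086021505376344))
s (array([ 0.62736052, -0.03498461]), np.float64(0.9484848484848485))
```

View pics/g5.png

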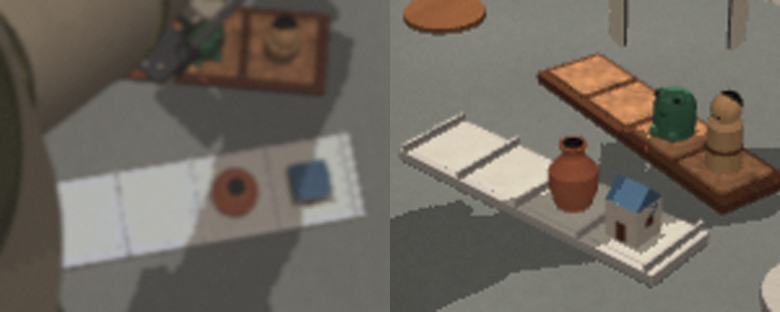

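The vase stands upright in the third compartment (crop (573,178) in the side view) and the house in the right one. Next is the frog.

apply_moves --targets '[{"translation": [1,1,25],"turn": [0,0,0]},{"translation": [0,0,25],"turn": [0,0,0]},{"translation": [0,0,20],"turn": [0,0,0]},{"translation": [0,0,14],"turn": [0,0,0]},{"translation": [0,0,6],"turn": [0,0,0]}]'

```text
t: 16.08
tcp_pos: [0.6282, -0.0347, 0.0229]
ee_rot: [0.924, -0.383, -0.001, 0.0]
force: [-0.3, -0.1, -0.6]
width: 1.002
```

apply_moves --targets '[{"translation": [0,0,0],"turn": [0,0,0]},{"translation": [0,0,0],"turn": [0,0,0]},{"translation": [0,0,0],"turn": [0,0,0]},{"translation": [0,0,0],"turn": [0,0,0]},{"translation": [0,0,0],"turn": [0,0,0]}]' --grip 28

```text
t: 16.5
tcp_pos: [0.6298, -0.0346, 0.0256]
ee_rot: [0.924, -0.382, 0.001, -0.0]
force: [0.1, -0.1, -0.2]
width: 0.692
```

apply_moves --targets '[{"translation": [0,0,0],"turn": [0,0,0]},{"translation": [0,0,0],"turn": [0,0,0]},{"translation": [0,0,0],"turn": [0,0,0]},{"translation": [0,0,0],"turn": [0,0,0]},{"translation": [0,0,0],"turn": [0,0,0]}]'

```text
t: 16.92
tcp_pos: [0.6293, -0.0345, 0.0248]
ee_rot: [0.924, -0.383, -0.0, -0.0]
force: [-1.5, 0.4, 3.1]
width: 0.442
```

```bash
python3 -c "
from plan import *
p=pose();print(p)
plan([(p[0],p[1],118,p[3]),(474.5,7.5,118,9.3),(474.5,7.5,p[2]-3,9.3)],smax=28)"
```

```text
[629.25291504 -34.49286938  24.81363204 -44.98204055]
1 {"translation":[0,0,-23],"turn":[0,0,-0]}
2 {"translation":[0,0,-23],"turn":[0,0,-0]}
3 {"translation":[0,0,-24],"turn":[0,0,-0]}
4 {"translation":[0,0,-23],"turn":[0,0,-0]}
-- at [629.3 -34.5 117.8 -45. ]
5 {"translation":[-17,10,0],"turn":[0,0,-6.8]}
6 {"translation":[-19,8,0],"turn":[0,0,-6.8]}
7 {"translation":[-19,6,0],"turn":[0,0,-6.8]}
8 {"translation":[-20,3,0],"turn":[0,0,-6.8]}
9 {"translation":[-20,1,0],"turn":[0,0,-6.8]}
10 {"translation":[-20,-2,0],"turn":[0,0,-6.8]}
11 {"translation":[-20,-4,0],"turn":[0,0,-6.7]}
12 {"translation":[-19,-6,0],"turn":[0,0,-6.8]}
-- at [474.    7.8 117.8   9.3]
13 {"translation":[0,0,24],"turn":[0,0,0]}
14 {"translation":[0,0,24],"turn":[0,0,0]}
15 {"translation":[0,0,24],"turn":[0,0,0]}
16 {"translation":[0,0,24],"turn":[0,0,0]}
-- at [474.    7.8  21.8   9.3]
```

apply_moves --targets '[{"translation": [0,0,0],"turn": [0,0,0]},{"translation": [0,0,-15],"turn": [0,0,0]},{"translation": [0,0,-30],"turn": [0,0,0]},{"translation": [0,0,-30],"turn": [0,0,0]},{"translation": [0,0,-18],"turn": [0,0,0]}]'

```text
t: 17.33
tcp_pos: [0.6299, -0.0352, 0.1199]
ee_rot: [0.924, -0.383, 0.001, -0.0]
force: [1.3, -0.4, -0.1]
width: 0.448
```

apply_moves --targets '[{"translation": [-17,10,0],"turn": [0,0,-6.8]},{"translation": [-19,8,0],"turn": [0,0,-6.8]},{"translation": [-19,6,0],"turn": [0,0,-6.8]},{"translation": [-20,3,0],"turn": [0,0,-6.8]},{"translation": [-20,1,0],"turn": [0,0,-6.8]}]'

```text
t: 17.75
tcp_pos: [0.5312, -0.0085, 0.1176]
ee_rot: [0.996, -0.093, 0.0, 0.0]
force: [0.6, -0.1, -0.9]
width: 0.449
```

apply_moves --targets '[{"translation": [-20,-2,0],"turn": [0,0,-6.8]},{"translation": [-20,-4,0],"turn": [0,0,-6.7]},{"translation": [-19,-6,0],"turn": [0,0,-6.8]},{"translation": [0,0,15],"turn": [0,0,0]},{"translation": [0,0,25],"turn": [0,0,0]}]'

```text
t: 18.17
tcp_pos: [0.4744, 0.008, 0.0791]
ee_rot: [0.997, 0.082, 0.002, -0.0]
force: [1.4, 0.2, -2.1]
width: 0.442
```

apply_moves --targets '[{"translation": [0,0,25],"turn": [0,0,0]},{"translation": [0,0,18],"turn": [0,0,0]},{"translation": [0,0,8],"turn": [0,0,0]},{"translation": [0,0,0],"turn": [0,0,0]},{"translation": [0,0,0],"turn": [0,0,0]}]'

```text
t: 18.58
tcp_pos: [0.4739, 0.0074, 0.0267]
ee_rot: [0.997, 0.081, -0.0, 0.0]
force: [-0.9, -0.1, -0.4]
width: 0.444
```

apply_moves --targets '[{"translation": [0,0,3],"turn": [0,0,0]},{"translation": [0,0,2],"turn": [0,0,0]},{"translation": [0,0,0],"turn": [0,0,0]},{"translation": [0,0,0],"turn": [0,0,0]},{"translation": [0,0,0],"turn": [0,0,0]}]'

```text
t: 19.0
tcp_pos: [0.4742, 0.0077, 0.022]
ee_rot: [0.997, 0.081, 0.0, 0.0]
force: [-0.5, 0.6, -0.9]
width: 0.448
```

apply_moves --targets '[{"translation": [0,0,0],"turn": [0,0,0]},{"translation": [0,0,0],"turn": [0,0,0]},{"translation": [0,0,0],"turn": [0,0,0]},{"translation": [0,0,0],"turn": [0,0,0]},{"translation": [0,0,0],"turn": [0,0,0]}]' --grip 93

```text
t: 19.42
tcp_pos: [0.4741, 0.0077, 0.0217]
ee_rot: [0.997, 0.081, 0.0, -0.0]
force: [-0.2, -0.9, 0.4]
width: 0.756
```

apply_moves --targets '[{"translation": [0,0,-15],"turn": [0,0,0]},{"translation": [0,0,-30],"turn": [0,0,0]},{"translation": [0,0,-35],"turn": [0,0,0]},{"translation": [0,0,-22],"turn": [0,0,0]},{"translation": [0,0,0],"turn": [0,0,0]}]'

```text
t: 19.83
tcp_pos: [0.4757, 0.0077, 0.1273]
ee_rot: [0.997, 0.081, 0.003, -0.0]
force: [-0.0, 1.9, 0.5]
width: 0.996
```

```bash
python3 -c "
from rack import *
s=r.camera('side')
for n,xy,z in(('doll',(.62,-.108),.016),('frog',(.474,.008),.012)):
  for m in masks(n+'_center',(s,)):
    if m is not None: print(objfit(n,s,m,z,xy,.16))
p=pose();print(p)
plan([(622,-108,122,-5.5)],smax=28)"
```

```text
doll_center conf 0.92 rect [315.6, 214.2, 15.1, 28.4] px 442
(array([ 0.6202068 , -0.10807563]), np.float64(0.9235807860262009))
frog_center conf 0.66 rect [235.4, 223.5, 12.6, 23.7] px 348
(array([0.47081045, 0.00874067]), np.float64(0.9342465753424658))
[473.89379571   7.91147195 123.45276792   9.33725741]
1 {"translation":[18,20,0],"turn":[0,0,2.1]}
2 {"translation":[19,19,0],"turn":[0,0,2.1]}
3 {"translation":[20,18,0],"turn":[0,0,2.1]}
4 {"translation":[20,18,0],"turn":[0,0,2.1]}
5 {"translation":[21,17,0],"turn":[0,0,2.1]}
6 {"translation":[21,16,1],"turn":[0,0,2.2]}
7 {"translation":[22,15,0],"turn":[0,0,2.1]}
-- at [ 621.6 -107.8  122.5   -5.5]
```

apply_moves --targets '[{"translation": [18,20,0],"turn": [0,0,2.1]},{"translation": [19,19,0],"turn": [0,0,2.1]},{"translation": [20,18,0],"turn": [0,0,2.1]},{"translation": [20,18,0],"turn": [0,0,2.1]},{"translation": [21,17,0],"turn": [0,0,2.1]}]'

```text
t: 20.4
tcp_pos: [0.58, -0.0762, 0.1217]
ee_rot: [1.0, -0.011, -0.001, -0.0]
force: [-0.3, 0.9, -0.2]
width: 1.001
```

apply_moves --targets '[{"translation": [21,16,0],"turn": [0,0,2.2]},{"translation": [22,15,0],"turn": [0,0,2.1]},{"translation": [0,0,0],"turn": [0,0,0]},{"translation": [0,0,0],"turn": [0,0,0]},{"translation": [0,0,15],"turn": [0,0,0]}]'

```text
t: 20.82
tcp_pos: [0.6217, -0.108, 0.1088]
ee_rot: [0.999, -0.048, 0.0, -0.0]
force: [1.0, 0.7, 0.2]
width: 1.002
```

apply_moves --targets '[{"translation": [0,0,22],"turn": [0,0,0]},{"translation": [0,0,22],"turn": [0,0,0]},{"translation": [0,0,18],"turn": [0,0,0]},{"translation": [0,0,12],"turn": [0,0,0]},{"translation": [0,0,4],"turn": [0,0,0]}]'

```text
t: 21.23
tcp_pos: [0.6196, -0.107, 0.028]
ee_rot: [0.999, -0.047, -0.002, -0.0]
force: [0.1, 0.4, 0.2]
width: 0.998
```

apply_moves --targets '[{"translation": [0,0,0],"turn": [0,0,0]},{"translation": [0,0,0],"turn": [0,0,0]},{"translation": [0,0,0],"turn": [0,0,0]},{"translation": [0,0,0],"turn": [0,0,0]},{"translation": [0,0,0],"turn": [0,0,0]}]' --grip 20

```text
t: 21.65
tcp_pos: [0.6222, -0.108, 0.0315]
ee_rot: [0.999, -0.048, 0.001, 0.0]
force: [-0.7, -0.1, -0.3]
width: 0.689
```

apply_moves --targets '[{"translation": [0,0,0],"turn": [0,0,0]},{"translation": [0,0,0],"turn": [0,0,0]},{"translation": [0,0,0],"turn": [0,0,0]},{"translation": [0,0,0],"turn": [0,0,0]},{"translation": [0,0,0],"turn": [0,0,0]}]'

```text
t: 22.07
tcp_pos: [0.6219, -0.1081, 0.0307]
ee_rot: [0.999, -0.048, 0.0, 0.0]
force: [0.9, 0.8, 0.6]
width: 0.356
```

apply_moves --targets '[{"translation": [0,0,0],"turn": [0,0,0]},{"translation": [0,0,0],"turn": [0,0,0]},{"translation": [0,0,0],"turn": [0,0,0]}]'

```text
t: 22.32
tcp_pos: [0.6219, -0.1081, 0.0307]
ee_rot: [0.999, -0.048, 0.0, 0.0]
force: [0.2, 0.1, 0.3]
width: 0.358
```

```bash
python3 -c "
from plan import *
p=pose();print(p)
plan([(p[0],p[1],126,p[3]),(462.5,79,126,9.3),(462.5,79,p[2]-3,9.3)],smax=28)"
```

```text
[ 621.89492389 -108.09569125   30.73436419   -5.48849803]
1 {"translation":[0,0,-24],"turn":[0,0,-0]}
2 {"translation":[0,0,-24],"turn":[0,0,-0]}
3 {"translation":[0,0,-24],"turn":[0,0,-0]}
4 {"translation":[0,0,-23],"turn":[0,0,-0]}
-- at [ 621.9 -108.1  125.7   -5.5]
5 {"translation":[-20,-19,0],"turn":[0,0,-1.6]}
6 {"translation":[-19,-20,0],"turn":[0,0,-1.6]}
7 {"translation":[-18,-20,0],"turn":[0,0,-1.7]}
8 {"translation":[-18,-21,0],"turn":[0,0,-1.6]}
9 {"translation":[-17,-21,0],"turn":[0,0,-1.7]}
10 {"translation":[-17,-21,0],"turn":[0,0,-1.6]}
11 {"translation":[-16,-22,0],"turn":[0,0,-1.7]}
12 {"translation":[-16,-23,0],"turn":[0,0,-1.6]}
13 {"translation":[-15,-22,0],"turn":[0,0,-1.7]}
-- at [462.2  78.5 125.7   9.3]
14 {"translation":[0,0,24],"turn":[0,0,0]}
15 {"translation":[0,0,25],"turn":[0,0,0]}
16 {"translation":[0,0,24],"turn":[0,0,0]}
17 {"translation":[0,0,25],"turn":[0,0,0]}
-- at [462.2  78.5  27.7   9.3]
```

apply_moves --targets '[{"translation": [0,0,-14],"turn": [0,0,0]},{"translation": [0,0,-24],"turn": [0,0,0]},{"translation": [0,0,-24],"turn": [0,0,0]},{"translation": [0,0,-22],"turn": [0,0,0]},{"translation": [0,0,-11],"turn": [0,0,0]}]'

```text
t: 22.73
tcp_pos: [0.6223, -0.1084, 0.1279]
ee_rot: [0.999, -0.048, 0.001, 0.0]
force: [0.6, -0.1, -0.9]
width: 0.354
```

apply_moves --targets '[{"translation": [-20,-19,0],"turn": [0,0,-1.6]},{"translation": [-19,-20,0],"turn": [0,0,-1.6]},{"translation": [-18,-20,0],"turn": [0,0,-1.7]},{"translation": [-18,-21,0],"turn": [0,0,-1.6]},{"translation": [-17,-21,0],"turn": [0,0,-1.7]}]'

```text
t: 23.15
tcp_pos: [0.5323, -0.0025, 0.1252]
ee_rot: [1.0, 0.024, -0.0, -0.0]
force: [0.4, 0.1, -1.0]
width: 0.359
```

apply_moves --targets '[{"translation": [-17,-21,0],"turn": [0,0,-1.6]},{"translation": [-16,-22,0],"turn": [0,0,-1.7]},{"translation": [-16,-23,0],"turn": [0,0,-1.6]},{"translation": [-15,-22,0],"turn": [0,0,-1.7]},{"translation": [0,0,10],"turn": [0,0,0]}]'

```text
t: 23.57
tcp_pos: [0.4585, 0.0821, 0.116]
ee_rot: [0.996, 0.084, -0.001, -0.001]
force: [-0.8, -0.3, -1.6]
width: 0.356
```

apply_moves --targets '[{"translation": [0,0,25],"turn": [0,0,0]},{"translation": [0,0,25],"turn": [0,0,0]},{"translation": [0,0,20],"turn": [0,0,0]},{"translation": [0,0,11],"turn": [0,0,0]},{"translation": [0,0,0],"turn": [0,0,0]}]'

```text
t: 23.98
tcp_pos: [0.4607, 0.0782, 0.0324]
ee_rot: [0.997, 0.081, -0.002, 0.0]
force: [0.3, -0.2, -0.4]
width: 0.359
```

apply_moves --targets '[{"translation": [0,0,0],"turn": [0,0,0]},{"translation": [0,0,0],"turn": [0,0,0]},{"translation": [0,0,0],"turn": [0,0,0]}]'

```text
t: 24.23
tcp_pos: [0.4624, 0.0786, 0.0354]
ee_rot: [0.997, 0.081, 0.001, -0.0]
force: [0.5, 0.5, -1.1]
width: 0.357
```

Lower 7 mm to about 28, release, and rise; then look.

apply_moves --targets '[{"translation": [0,0,4],"turn": [0,0,0]},{"translation": [0,0,3],"turn": [0,0,0]},{"translation": [0,0,0],"turn": [0,0,0]},{"translation": [0,0,0],"turn": [0,0,0]},{"translation": [0,0,0],"turn": [0,0,0]}]'

```text
t: 24.65
tcp_pos: [0.462, 0.0785, 0.0277]
ee_rot: [0.997, 0.081, 0.0, -0.0]
force: [-0.0, -0.3, -0.4]
width: 0.359
```

apply_moves --targets '[{"translation": [0,0,0],"turn": [0,0,0]},{"translation": [0,0,0],"turn": [0,0,0]},{"translation": [0,0,0],"turn": [0,0,0]},{"translation": [0,0,0],"turn": [0,0,0]},{"translation": [0,0,0],"turn": [0,0,0]}]' --grip 93

```text
t: 25.07
tcp_pos: [0.462, 0.0785, 0.0277]
ee_rot: [0.997, 0.081, 0.0, 0.0]
force: [0.2, 0.2, -0.1]
width: 0.671
```

apply_moves --targets '[{"translation": [0,0,0],"turn": [0,0,0]},{"translation": [0,0,-15],"turn": [0,0,0]},{"translation": [0,0,-30],"turn": [0,0,0]},{"translation": [0,0,-35],"turn": [0,0,0]},{"translation": [0,0,-22],"turn": [0,0,0]}]'

```text
t: 25.48
tcp_pos: [0.462, 0.0783, 0.1318]
ee_rot: [0.997, 0.081, 0.0, -0.0]
force: [1.0, 0.6, 0.0]
width: 0.991
```

```bash
python3 -c "
from plan import *
print(pose())
plan([(495,-129,145,9.3)],smax=35);print();plan([(480,260,220,30)],smax=36)"
```

```text
[462.03780879  78.26503983 131.77333032   9.27753065]
1 {"translation":[0,30,-2],"turn":[0,0,-0]}
2 {"translation":[0,30,-2],"turn":[0,0,-0]}
3 {"translation":[0,30,-2],"turn":[0,0,-0]}
4 {"translation":[0,30,-2],"turn":[0,0,-0]}
5 {"translation":[0,30,-2],"turn":[0,0,-0]}
6 {"translation":[0,30,-2],"turn":[0,0,-0]}
7 {"translation":[-1,30,-1],"turn":[0,0,-0]}
-- at [ 494.9 -129.1  144.8    9.3]

1 {"translation":[8,-29,-15],"turn":[0,0,-3.5]}
2 {"translation":[10,-29,-15],"turn":[0,0,-3.4]}
3 {"translation":[11,-28,-15],"turn":[0,0,-3.5]}
4 {"translation":[13,-28,-14],"turn":[0,0,-3.4]}
5 {"translation":[15,-27,-15],"turn":[0,0,-3.5]}
6 {"translation":[16,-26,-14],"turn":[0,0,-3.4]}
-- at [480.1 260.5 219.8  30. ]
```

apply_moves --targets '[{"translation": [8,-29,-15],"turn": [0,0,-3.5]},{"translation": [10,-29,-15],"turn": [0,0,-3.4]},{"translation": [11,-28,-15],"turn": [0,0,-3.5]},{"translation": [13,-28,-14],"turn": [0,0,-3.4]},{"translation": [15,-27,-15],"turn": [0,0,-3.5]}]'

```text
t: 25.9
tcp_pos: [0.4768, 0.2317, 0.2045]
ee_rot: [0.973, 0.232, 0.0, 0.0]
force: [0.7, 0.3, -0.2]
width: 0.998
```

apply_moves --targets '[{"translation": [16,-26,-14],"turn": [0,0,-3.4]},{"translation": [0,0,0],"turn": [0,0,0]},{"translation": [0,0,0],"turn": [0,0,0]},{"translation": [0,0,0],"turn": [0,0,0]}]'

```text
t: 26.23
tcp_pos: [0.4794, 0.2598, 0.2172]
ee_rot: [0.966, 0.258, -0.0, 0.0]
force: [1.0, -1.5, -0.5]
width: 0.998
```

```bash
python3 -c "
from rack import *
t=r.camera('top');s=r.camera('side');print(pose())
ctr={'t':(478.2,-22),'s':(475.5,-26)};a=np.radians(9.3);R=np.array([[np.cos(a),np.sin(a)],[-np.sin(a),np.cos(a)]])
for n,d in(('house',-108),('vase',-36),('frog',36),('doll',108)):
  for k,c,m in zip('ts',(t,s),masks(n+'_center',(t,s))):
    if m is not None:
      p,i=objfit(n,c,m,.012,np.array([.478-.16*d/1000,-.025+.987*d/1000]),.16)
      print(n,k,np.round(p*1000,1),'rack-frame err',np.round(R@(p*1000-ctr[k])-[0,d],1),round(i,2))
f=lambda c,x,y: cv2.resize(c['pixels'][y:y+150,x:x+150],None,fx=2.6,fy=2.6,interpolation=cv2.INTER_CUBIC)
cv2.imwrite('pics/g6.png',np.hstack([f(t,210,150),f(s,195,160)]))"
```

```text
[479.54526729 259.02562503 217.04893728  29.87534089]
house_center conf 0.73 rect [215.0, 160.8, 119.1, 40.5] px 1477
house_center conf 0.78 rect [274.5, 242.8, 25.2, 27.5] px 462
house t [622.    7.3] rack-frame err [146.7 113.7] 0.05
house s [ 490.  -128.9] rack-frame err [-2.3  4.1] 0.91
vase_center conf 0.67 rect [287.6, 232.4, 23.0, 14.7] px 257
vase_center conf 0.69 rect [258.2, 229.1, 15.7, 28.7] px 426
vase t [482.3 -55.7] rack-frame err [-1.4  2. ] 0.86
vase s [480.2 -62.9] rack-frame err [-1.3 -1.2] 0.91
frog_center conf 0.78 rect [234.7, 222.4, 17.0, 23.2] px 344
frog s [470.6   8.4] rack-frame err [ 0.8 -1.3] 0.94
doll_center conf 0.67 rect [234.7, 240.2, 15.7, 19.8] px 212
doll_center conf 0.58 rect [212.9, 206.8, 18.4, 28.2] px 419
doll t [458.3  83. ] rack-frame err [-2.6 -1.2] 0.94
doll s [458.9  78.4] rack-frame err [ 0.5 -2.3] 0.95
```

View pics/g6.png

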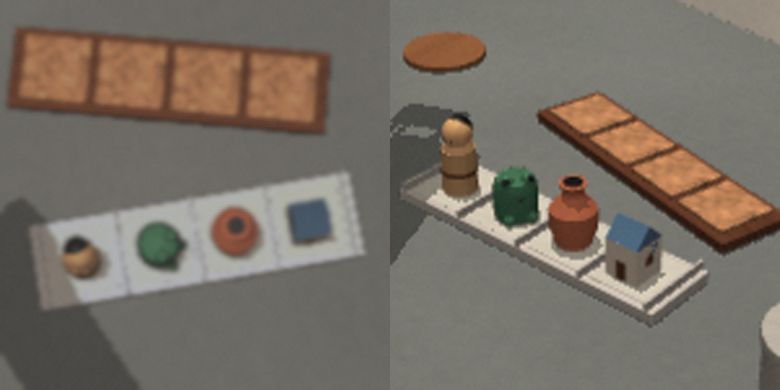

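All four stand upright in mirrored order: doll (80,258), frog (160,245), vase (235,232) and house (310,220) in the left crop. The doll, frog and vase are within about 3 mm of centre. The house is about 5 mm off to the left, so I'll regrasp it and shift it.

```bash
python3 -c "
from plan import *
plan([(495,-129,125,9.3),(495,-129,22,9.3)],smax=36)"
```

```text
1 {"translation":[-15,29,8],"turn":[0,0,1.7]}
2 {"translation":[-14,29,8],"turn":[0,0,1.7]}
3 {"translation":[-13,30,8],"turn":[0,0,1.7]}
4 {"translation":[-13,30,8],"turn":[0,0,1.7]}
5 {"translation":[-12,30,8],"turn":[0,0,1.7]}
6 {"translation":[-11,31,8],"turn":[0,0,1.7]}
7 {"translation":[-10,31,7],"turn":[0,0,1.7]}
8 {"translation":[-9,31,8],"turn":[0,0,1.8]}
9 {"translation":[-8,31,7],"turn":[0,0,1.7]}
10 {"translation":[-7,32,8],"turn":[0,0,1.8]}
11 {"translation":[-6,32,7],"turn":[0,0,1.7]}
12 {"translation":[-4,32,8],"turn":[0,0,1.8]}
-- at [ 495.3 -129.1  124.6    9.3]
13 {"translation":[0,0,34],"turn":[0,0,-0]}
14 {"translation":[0,0,34],"turn":[0,0,-0]}
15 {"translation":[0,0,35],"turn":[0,0,-0]}
-- at [ 495.3 -129.1   21.6    9.3]
```

apply_moves --targets '[{"translation": [-15,29,8],"turn": [0,0,1.7]},{"translation": [-14,29,8],"turn": [0,0,1.7]},{"translation": [-13,30,8],"turn": [0,0,1.7]},{"translation": [-13,30,8],"turn": [0,0,1.7]},{"translation": [-12,30,8],"turn": [0,0,1.7]}]'

```text
t: 27.15
tcp_pos: [0.4862, 0.0969, 0.1774]
ee_rot: [0.983, 0.186, 0.0, 0.0]
force: [1.1, -0.9, 0.5]
width: 1.003
```

apply_moves --targets '[{"translation": [-11,31,8],"turn": [0,0,1.7]},{"translation": [-10,31,7],"turn": [0,0,1.7]},{"translation": [-9,31,8],"turn": [0,0,1.8]},{"translation": [-8,31,7],"turn": [0,0,1.7]},{"translation": [-7,32,8],"turn": [0,0,1.8]}]'

```text
t: 27.57
tcp_pos: [0.4919, -0.0655, 0.1394]
ee_rot: [0.994, 0.111, 0.0, 0.0]
force: [0.4, 0.2, 0.2]
width: 0.996
```

apply_moves --targets '[{"translation": [-6,32,7],"turn": [0,0,1.7]},{"translation": [-4,32,8],"turn": [0,0,1.8]},{"translation": [0,0,0],"turn": [0,0,0]},{"translation": [0,0,0],"turn": [0,0,0]},{"translation": [0,0,0],"turn": [0,0,0]}]'

```text
t: 27.98
tcp_pos: [0.4954, -0.1284, 0.1246]
ee_rot: [0.997, 0.081, -0.0, -0.0]
force: [-0.6, 0.2, -0.0]
width: 0.997
```

Now down to about z 20, grip, and check the pose before the small shift.

apply_moves --targets '[{"translation": [0,0,28],"turn": [0,0,0]},{"translation": [0,0,30],"turn": [0,0,0]},{"translation": [0,0,25],"turn": [0,0,0]},{"translation": [0,0,15],"turn": [0,0,0]},{"translation": [0,0,6],"turn": [0,0,0]}]'

```text
t: 28.4
tcp_pos: [0.4949, -0.1267, 0.0189]
ee_rot: [0.997, 0.083, -0.001, -0.001]
force: [-0.2, 0.8, -0.1]
width: 1.0
```

apply_moves --targets '[{"translation": [0,0,0],"turn": [0,0,0]},{"translation": [0,0,0],"turn": [0,0,0]},{"translation": [0,0,0],"turn": [0,0,0]},{"translation": [0,0,0],"turn": [0,0,0]},{"translation": [0,0,0],"turn": [0,0,0]}]' --grip 20

```text
t: 28.82
tcp_pos: [0.496, -0.1287, 0.0216]
ee_rot: [0.997, 0.081, 0.001, 0.0]
force: [-0.2, -0.3, -0.3]
width: 0.693
```

apply_moves --targets '[{"translation": [0,0,0],"turn": [0,0,0]},{"translation": [0,0,0],"turn": [0,0,0]},{"translation": [0,0,0],"turn": [0,0,0]},{"translation": [0,0,0],"turn": [0,0,0]},{"translation": [0,0,0],"turn": [0,0,0]}]'

```text
t: 29.23
tcp_pos: [0.4953, -0.1288, 0.0207]
ee_rot: [0.997, 0.081, -0.0, -0.0]
force: [-0.8, 0.2, 2.1]
width: 0.366
```

apply_moves --targets '[{"translation": [0,0,0],"turn": [0,0,0]},{"translation": [0,0,0],"turn": [0,0,0]},{"translation": [0,0,0],"turn": [0,0,0]}]'

```text
t: 29.48
tcp_pos: [0.4954, -0.1288, 0.0207]
ee_rot: [0.997, 0.081, -0.0, -0.0]
force: [-0.6, -0.0, 2.9]
width: 0.365
```

Gripped. Lift 4 mm, shift 5 mm right and 2 mm out, lower, release and retreat.

apply_moves --targets '[{"translation": [0,0,-4],"turn": [0,0,0]},{"translation": [1,3,0],"turn": [0,0,0]},{"translation": [1,2,0],"turn": [0,0,0]},{"translation": [0,0,0],"turn": [0,0,0]},{"translation": [0,0,3],"turn": [0,0,0]}]'

```text
t: 29.9
tcp_pos: [0.4986, -0.1337, 0.0218]
ee_rot: [0.997, 0.081, 0.0, 0.0]
force: [-0.6, -0.5, -2.3]
width: 0.367
```

apply_moves --targets '[{"translation": [0,0,0],"turn": [0,0,0]},{"translation": [0,0,0],"turn": [0,0,0]},{"translation": [0,0,0],"turn": [0,0,0]}]'

```text
t: 30.15
tcp_pos: [0.4981, -0.1333, 0.0215]
ee_rot: [0.997, 0.081, -0.0, -0.0]
force: [-0.4, 0.2, -1.2]
width: 0.365
```

apply_moves --targets '[{"translation": [0,0,0],"turn": [0,0,0]},{"translation": [0,0,0],"turn": [0,0,0]},{"translation": [0,0,0],"turn": [0,0,0]},{"translation": [0,0,0],"turn": [0,0,0]},{"translation": [0,0,0],"turn": [0,0,0]}]' --grip 93

```text
t: 30.57
tcp_pos: [0.4983, -0.1334, 0.0217]
ee_rot: [0.997, 0.081, 0.0, 0.0]
force: [0.3, 0.2, 0.1]
width: 0.673
```

apply_moves --targets '[{"translation": [0,0,0],"turn": [0,0,0]},{"translation": [0,0,-15],"turn": [0,0,0]},{"translation": [0,0,-30],"turn": [0,0,0]},{"translation": [0,0,-35],"turn": [0,0,0]},{"translation": [0,0,-35],"turn": [0,0,0]}]'

```text
t: 30.98
tcp_pos: [0.4975, -0.1334, 0.1375]
ee_rot: [0.997, 0.081, -0.001, -0.0]
force: [0.9, 0.1, -0.5]
width: 0.991
```

apply_moves --targets '[{"translation": [30,0,-25],"turn": [0,0,0]},{"translation": [30,0,-25],"turn": [0,0,0]},{"translation": [30,0,-10],"turn": [0,0,0]},{"translation": [30,0,0],"turn": [0,0,0]},{"translation": [0,0,0],"turn": [0,0,0]}]'

```text
t: 31.4
tcp_pos: [0.6224, -0.1117, 0.1976]
ee_rot: [0.997, 0.083, 0.003, 0.0]
force: [0.2, 0.3, 0.1]
width: 0.999
```

```bash
python3 -c "
from rack import *
t=r.camera('top');s=r.camera('side');print(pose(),r.get_state()['t'])
ctr={'t':(478.2,-22),'s':(475.5,-26)};a=np.radians(9.3);R=np.array([[np.cos(a),np.sin(a)],[-np.sin(a),np.cos(a)]])
for n,d in(('house',-108),('vase',-36),('frog',36),('doll',108)):
  for k,c,m in zip('ts',(t,s),masks(n+'_center',(t,s))):
    if m is not None:
      p,i=objfit(n,c,m,.012,np.array([.478-.16*d/1000,-.025+.987*d/1000]),.16)
      print(n,k,'rack-frame err',np.round(R@(p*1000-ctr[k])-[0,d],1),round(i,2))
cv2.imwrite('pics/g7.png',cv2.resize(s['pixels'][140:340,150:470],None,fx=2.4,fy=2.4,interpolation=cv2.INTER_CUBIC))"
```

```text
[ 616.81341854 -113.51045671  196.14637308    9.37219474] 31.5
house_center conf 0.57 rect [276.2, 243.6, 26.3, 27.9] px 459
house s rack-frame err [-0.3 -1.6] 0.91
vase_center conf 0.68 rect [258.9, 229.6, 16.9, 28.9] px 404
vase s rack-frame err [-0.7  1.1] 0.87
frog_center conf 0.54 rect [229.6, 225.6, 20.8, 18.9] px 348
frog s rack-frame err [-1.6 -2.8] 0.93
doll_center conf 0.84 rect [212.0, 205.8, 18.5, 30.0] px 395
doll s rack-frame err [-0.3 -2.6] 0.91
```

View pics/g7.png

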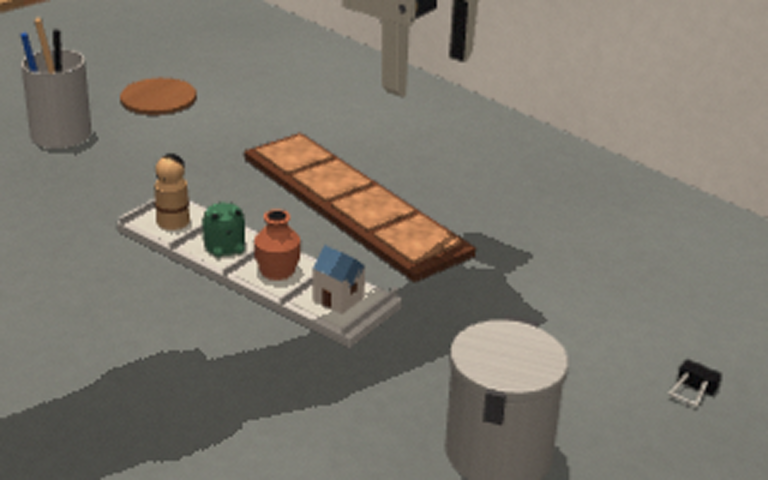

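The picture shows doll (172,190), frog (224,230), vase (277,245) and house (338,280) upright and centred. The pen stand, coaster, canister and clip are undisturbed and the gripper is clear.

```bash
python3 -c "
from bench import r
print(r.hand_in())"
```

```text
the job is handed in; nothing more can be done
None
```

The four ornaments are on the aluminium rack in mirrored order. From left to right: doll, frog, vase, house (the wooden rack held house, vase, frog, doll). I handed the job in at about 31.5 s of the 96 s allowed.

- **Placing:** I moved the house, vase, frog and doll in that order. The house first landed about 5 mm off centre, so I regripped it and shifted it.
- **Last check:** The final side view shows all four upright and within about 3 mm of their compartment centres. The pen stand, canister, coaster and binder clip look where they were.
- **Disagreements:** The two cameras differed by about 5–7 mm in y, so I judged centring against the rack pose fitted in the same view. The arm hid the top view in the last check, so the house's final place is confirmed by the side view only. In the top view before that, the network mistook the empty wooden rack for the house and missed the frog. I set that house reading aside.

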